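Lock the food slicer's runner with its pin

TASK

Before the food slicer is cleaned, lock its runner: take the red-headed locking pin out of its wooden stand, set its foot on the runner through the wide red-edged entry of the rail, and draw it gently along the slot, foot pressed lightly on the runner, until it drops into the runner's hidden notch. Stop there, make sure it is fully home and upright, and let go. Never press or shove the pin or the arm hard against the slicer (keep under 25 N), and leave the jam jar, the mug and the pepper mill where they are.

Things in the scene. Friction and masses are not known exactly. Their poses are not given: they have to be found in the camera images.
- slicer: White kitchen food slicer, fixed, 300 (x) x 270 (y) mm. Origin at worktop height under the middle of its aluminium-topped rail. x runs along the rail from the entry to the slot's closed end, y towards the round blade, z up. Rail 300 x 60 mm on y = 0, cover top 59 mm high, cover 6 mm thick. Beside the rail a 16 mm high plate reaches to y = 220 and -50 mm.
- slot_entry (a point): Centre of the square red-edged entry hole, 24 x 24 mm, at the cover top, slicer x = -60 mm, y = 0. Right below it, 21 mm under the cover top (38 mm above the worktop), lies the flat top of the dark steel runner, which floats on springs (gives 2 N/mm beyond the first 1 N, at most 5 mm down) and cannot shift along. The hole runs on into a 12 mm wide slot along +x, from x = -48 to +77 mm.
- slot_end (a point): Closed end of the slot at the cover top, on y = 0, x = +77 mm. Soft black brush lips close the slot to view, unresisting. Below is a channel 24 mm wide, 15 mm high, its floor the runner. Centred somewhere between slicer x = -15 and +55 mm is its one unseen square-edged notch across the channel, 20 mm long (x), 12 mm deep.
- blade_hub (a point): Centre of the upright steel blade (88 mm radius, top 198 mm high), 148 mm from the slot line; with the motor housing behind it, the tall part of the slicer (y = 146 to 220 mm). An upright aluminium plate, 146 mm high, stands at x = -150 to -50, y = 154 to 166 mm.
- pin: Loose locking pin, 78 mm tall, about 90 g, upright in its stand at the start. Origin at the centre of its foot's underside, z up. Round steel foot 16 mm diameter, 10 mm high; round shank 8 mm diameter; red square head 22 x 22 mm (sides along pin x and y) from 36 to 78 mm. The foot passes the entry but not the slot; the shank has 2 mm of play either side in the slot.
- pin_foot (a point): Centre of the underside of the pin's foot (the pin's origin). Foot on the runner: 38 mm above the worktop, head's underside 15 mm above the cover. Fully home in the notch: 26 mm above the worktop, head's underside 3 mm above the cover.
- stand: Fixed wooden block 70 x 70 x 40 mm, origin at the centre of its underside. A round hole 19 mm in diameter and 30 mm deep in its top holds the pin, whose foot stands 10 mm above the worktop.
- jam_jar: Jar with red cap, 64 mm diameter, 90 mm tall, loose bystander; origin at the centre of its underside. It and the stand swap places at random.
- mug: Blue mug, 80 mm diameter, 90 mm tall, loose bystander; origin at the centre of its underside, handle along its y.
- pepper_mill: Dark wooden pepper mill, 54 mm diameter, 130 mm tall, loose bystander; origin at the centre of its underside.

How it is judged:
By the outcome, as a careful person would: the job done as asked, in the order asked, and still so for the second after the job is handed in, with the robot touching nothing.
It also fails if it takes over 72 s, if anything falls off the work surface, if the arm or the gripper's body presses on something with over 40 N, if the wrist force passes 120 N, or if a joint passes its speed limit or range.

ROBOT

A 6-joint arm with a two-finger parallel gripper is mounted at the origin on the work surface. World frame = base frame: x ahead of the robot, y to its left, z up, the work surface at z = 0. Lengths are in mm, angles in degrees, forces in N, time in s.
With the tool pointing down it reaches from about 375 to 925 mm from the base axis. Payload 5.7 kg.
Tool frame: the origin (TCP) lies midway between the tips of the shut fingers; the grasp point (between the pads) lies 19 mm behind it; z points along the fingers, y is the line along which they close (so a half turn about z gives the same grasp; the last joint's range is limited). The gripper opens to 85 mm and grips with 20 to 120 N. Pads are 22 mm wide; open, the fingers measure 114 mm over their backs; the gripper's body (76 mm by 85 mm) begins 54 mm behind the grasp point. The pads swing forward as they close: fully open they stand 13 mm farther back than shut.
Start: joints at [-76.839, 20.558, 86.54, -0, 72.909, -6.595], TCP at [202.788, -564.655, 196.267] pointing down, gripper open.
Joint ranges: [-170.27, 170.27], [-57.76, 135], [12.27, 136.19], [-55.21, 235.2], [11.17, 155.16], [-170.74, 170.74]. Speed limits (degrees/s): [136.94, 136.94, 180, 180, 180, 180].

INTERFACE

Orientations are given as a 3x3 rotation matrix whose columns are the frame's x, y, z axes.
In Python, from cell import arm, cams gives the robot as it stands.
- The arm moves only by the tool servo_tool, never from a script. Its argument "motion" is a list that holds one entry, the list of rows, each a list of 6 numbers: the shift along the tool's x, y, z in cm, then the turn, a rotation vector about the tool's x, y, z in degrees. In form: [[[dx, dy, dz, ax, ay, az], ...]]. A call has 1 to 12 rows; each row shifts and turns the commanded pose from where the row before left it, along the tool's axes as they then stand; what a row does not reach is not made up. A row lasts 1/10 s, in which the tool goes at most 50 mm and 8.59 degrees, less where a joint would pass 70% of its speed; a pose out of reach is approached as far as the arm can. A call is refused whole if a number of a shift passes 5 or a number of a turn 8.59, either way. A call with a gripper value outside its range is refused whole. "fingers" is the closure in counts, from 0 (fully open) to 255 (shut), set as the call begins (left out, the last holds). The fingers move at their own pace and stop on an object; the grip force is fixed at half the most. Time passes only in rows, so rows that do not move let the fingers close. It gives the time, the measured TCP pose, the force, the opening and the grip force at its end, in the units of the state.
- arm.observe(): the state, without advancing time (a new reading comes with each control period).
- cams.camera(name): name is "scene" or "top" or "wrist"; returns a dict with "color" (480x640x3 uint8, red, green, blue), "z_map" (480x640 float32, mm along the optical axis (not along the pixel's ray), 0 where there is no reading), "fx", "fy", "cx", "cy" (pixels), "cam_to_world" (4x4, takes a point from camera to world coordinates); the wrist camera has in their place "mount" (4x4, takes a point from camera to tool coordinates, whose origin is the TCP and whose axes are the flange's). Camera axes: x right, y down, z forward; pixel columns grow to the right and rows downward; lengths in mm; the calibration is good to about 2 mm. The wrist camera is an equidistant fisheye: a pixel r from the principal point sees the ray r / f radians off the axis. A picture is of the moment at which its call begins: read the wrist's pose just before it.
- arm.finish_job(): hands the job in; it is judged then, once.
The state is a dict: "time": time; "qpos": joint angles; "dq": joint speeds; "joint_torque": joint torques, N m; "tcp_pos": TCP position; "tcp_rot": TCP orientation; "ft_force": force on the tool from outside, world axes, zero at the start; "ft_torque": the same for the moment, N m; "finger_gap": finger opening in mm; "gripper_force": force on a finger pad.
Only numpy, scipy, OpenCV 4.12 (cv2) and the standard library are available. Lean on these libraries where they do the work, as an engineer would, in place of code of your own. Each camera call takes 0.05 s, during which the arm holds its last target. There are 200 camera calls.

## Working session

There is one attempt and no reset: what is moved stays moved. The work goes in short steps, Python scripts to look and compute and a tool call to move; the robot and the scene stay as the last step left them, time stands still between calls to the robot, and variables do not carry over. Pictures are saved under pics/ and viewed, at most 10 in all, crops included, and the job is handed in when it is done.

Besides the shell and the picture viewer there is one more tool, called after "Request:" in YAML: its name, and indented under it one key for each argument. servo_tool: Moves the arm, as the interface text tells. Its arguments: {"type":"object","properties":{"motion":{"type":"array","items":{"type":"array","items":{"type":"array","items":{"type":"number"}}}},"fingers":{"type":"number"}},"required":["motion"]}

```bash
mkdir -p pics; cat > h.py <<'E'
import numpy as np, cv2
from cell import arm, cams
def ray(c,u,v):
    T=np.array(c["cam_to_world"]);d=np.array([(u-c["cx"])/c["fx"],(v-c["cy"])/c["fy"],1.])
    return T[:3,3],T[:3,:3]@d
def onz(c,u,v,z):
    o,d=ray(c,u,v);return o+d*(z-o[2])/d[2]
def save(c,n): cv2.imwrite(n,cv2.cvtColor(c["color"],cv2.COLOR_RGB2BGR))
E
python3 - <<'E'
from h import *
c=cams.camera("top");save(c,"pics/top.png");np.savez("top.npz",**c)
print(c["cam_to_world"],c["fx"])
s=arm.observe();print(s["tcp_rot"],s["ft_force"],s["time"])
c=cams.camera("scene");save(c,"pics/scene.png");np.savez("scene.npz",**c);print(c["cam_to_world"])
E
```

```text
[[ 1.91119444e-03 -9.83581707e-01  1.80453241e-01  4.02897125e+02]
 [-9.99992016e-01 -2.51307739e-03 -3.10683129e-03 -7.34022383e+01]
 [ 3.50931539e-03 -1.80445862e-01 -9.83578657e-01  9.44226413e+02]
 [ 0.00000000e+00  0.00000000e+00  0.00000000e+00  1.00000000e+00]] 437.873807743666
[[ 9.41134037e-01  3.38033381e-01 -3.96700023e-04]
 [ 3.38033548e-01 -9.41132474e-01  1.72826401e-03]
 [ 2.10863652e-04 -1.76062600e-03 -9.99998428e-01]] [-1.08003174 -0.10732856 -0.30326639] 0.05
[[ 3.33219519e-01  6.35562586e-01 -6.96437327e-01  1.17014455e+03]
 [ 9.42662423e-01 -2.09869707e-01  2.59503876e-01 -2.89093912e+02]
 [ 1.87698570e-02 -7.42977056e-01 -6.69053651e-01  6.92083832e+02]
 [ 0.00000000e+00  0.00000000e+00  0.00000000e+00  1.00000000e+00]]
```

View pics/top.png

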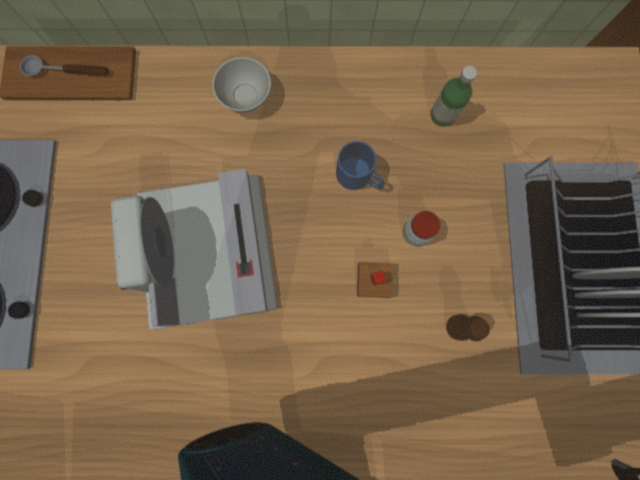

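View pics/scene.png

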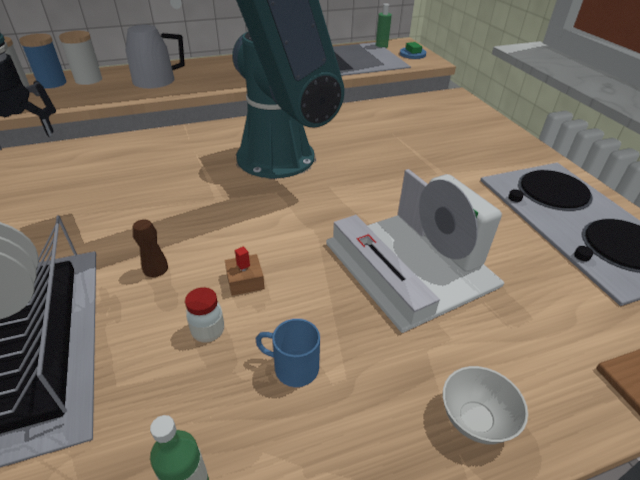

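The top view shows the entry's red edge at about (245,269), with the slot running up to (238,206). The pin head is at (378,278) on the stand, the jar at (425,225), the mug at (357,166) and the mill at (470,327). The scene view agrees.

```bash
python3 - <<'E'
from h import *
hsv=None
for n in("top","scene"):
    c=dict(np.load(n+".npz"));hsv=cv2.cvtColor(c["color"],cv2.COLOR_RGB2HSV)
    m=(((hsv[...,0]<6)|(hsv[...,0]>172))&(hsv[...,1]>130)&(hsv[...,2]>60)).astype(np.uint8)
    k,l,s,cen=cv2.connectedComponentsWithStats(m)
    for i in range(1,k):
        if s[i,4]>15:
            u,v=cen[i];ctr=np.argwhere(l==i)[:,::-1].astype(np.float32)
            print(n,s[i],cen[i].round(1),"z59",onz(c,u,v,59).round(1)[:2],"z88",onz(c,u,v,88)[:2].round(1),cv2.minAreaRect(ctr))
    # dark slot
    if n=="top":
        d=((hsv[...,2]<70)).astype(np.uint8);d[:195]=0;d[285:]=0;d[:,:228]=0;d[:,256:]=0
        p=np.argwhere(d)[:,::-1];P=np.array([onz(c,u,v,59)[:2] for u,v in p]);
        mu=P.mean(0);w=np.linalg.svd(P-mu)[2][0];t=(P-mu)@w;print("slot",mu,w,np.degrees(np.arctan2(w[1],w[0])),t.min(),t.max(),len(P))
        # stand: wood top edges
        cv2.imwrite("pics/crop.png",np.hstack([cv2.resize(cv2.cvtColor(c["color"][y:y+60,x:x+60],cv2.COLOR_RGB2BGR),(390,390),interpolation=cv2.INTER_NEAREST) for x,y in((215,230),(348,250))]))
E
```

```text
top [412 212  28  26 425] [425.4 224.5] z59 [ 594.5 -303.8] z88 [ 588.2 -296.3] ((425.2500305175781, 224.25), (26.16295051574707, 25.45584487915039), 45.0)
top [372 271  14  13 115] [378.4 277.2] z59 [ 485.2 -203.8] z88 [ 482.5 -199.5] ((378.3999938964844, 277.20001220703125), (10.75174331665039, 12.016654014587402), 71.56504821777344)
slot [556.88552906  76.54809024] [-0.98804082 -0.15419256] -171.13002983043486 -79.37643210601891 64.37234774968489 338
scene [235 247  15  23 253] [242.1 257.8] z59 [ 472.4 -198.7] z88 [ 504.3 -202.8] ((242.1199951171875, 257.84002685546875), (21.77889060974121, 12.727922439575195), 81.8698959350586)
scene [185 288  32  27 685] [200.8 300.8] z59 [ 565.3 -297.1] z88 [ 593.  -296.8] ((200.5, 301.0), (26.0, 31.0), 90.0)
```

View pics/crop.png

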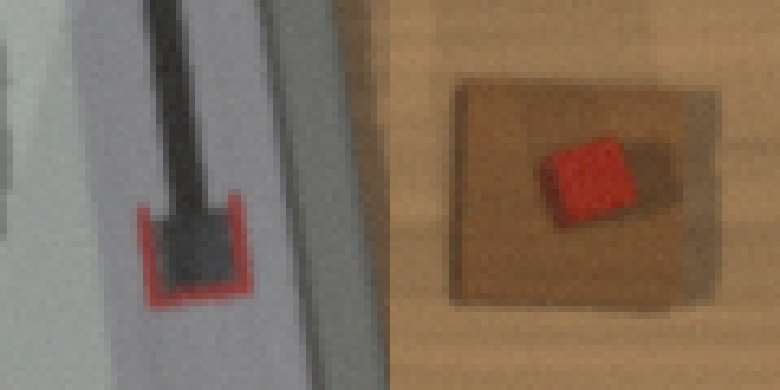

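The crop shows the pin head's top face centred near pixel (380,277) and turned about 17° from the world axes. The entry frame is at (245,268).

Request:
servo_tool:
  motion:
    - [[3.2,-2.06,0,0,0,0],[3.2,-2.06,0,0,0,0],[3.2,-2.06,0,0,0,0],[3.2,-2.06,0,0,0,0],[3.2,-2.06,0,0,0,0],[3.2,-2.06,0,0,0,0],[3.2,-2.06,0,0,0,0],[3.2,-2.06,0,0,0,0],[3.2,-2.06,0,0,0,0],[3.2,-2.06,0,0,0,0],[3.2,-2.06,0,0,0,0],[3.2,-2.06,0,0,0,2.7]]
  fingers: 0

```text
time: 1.3
tcp_pos: [481.1, -200.7, 196.0]
tcp_rot: [[0.956, 0.293, -0.001], [0.293, -0.956, 0.0], [-0.0, -0.0, -1.0]]
ft_force: [0.3, -0.4, -0.5]
finger_gap: 85.6
gripper_force: 0.0
```

```bash
cat >> h.py <<'E'
def wrist():
    s=arm.observe();c=cams.camera("wrist");R=np.array(s["tcp_rot"]);p=np.array(s["tcp_pos"]);M=np.array(c["mount"])
    T=np.eye(4);T[:3,:3]=R;T[:3,3]=p;c["T"]=T@M;return s,c
def wonz(c,u,v,z):
    x,y=u-c["cx"],v-c["cy"];r=np.hypot(x,y);th=r/c["fx"];d=np.array([x/r*np.sin(th),y/r*np.sin(th),np.cos(th)])
    o=c["T"][:3,3];d=c["T"][:3,:3]@d;return o+d*(z-o[2])/d[2]
E
python3 - <<'E'
from h import *
s,c=wrist();save(c,"pics/w1.png");np.savez("w1.npz",**c)
print(s["tcp_pos"],np.array(s["tcp_rot"]).round(3).tolist(),s["ft_force"],s["time"])
hsv=cv2.cvtColor(c["color"],cv2.COLOR_RGB2HSV)
m=(((hsv[...,0]<6)|(hsv[...,0]>172))&(hsv[...,1]>130)&(hsv[...,2]>60)).astype(np.uint8)
k,l,st,cen=cv2.connectedComponentsWithStats(m)
for i in range(1,k):
    if st[i,4]>40: print(st[i],cen[i],wonz(c,*cen[i],88).round(1))
E
```

```text
[ 481.09236775 -200.69463901  196.0344366 ] [[0.956, 0.293, -0.001], [0.293, -0.956, 0.0], [-0.0, -0.0, -1.0]] [ 0.31256953 -0.37134209 -0.52374181] 1.3
[ 435  101   66   68 3561] [467.85930918 134.41055883] [ 589.6 -294.4   88. ]
[ 50 105  25  33 233] [ 62.48927039 124.67811159] [505.9  43.9  88. ]
[304 198  27  36 940] [317.02340426 215.81595745] [ 488.3 -199.2   88. ]
```

View pics/w1.png

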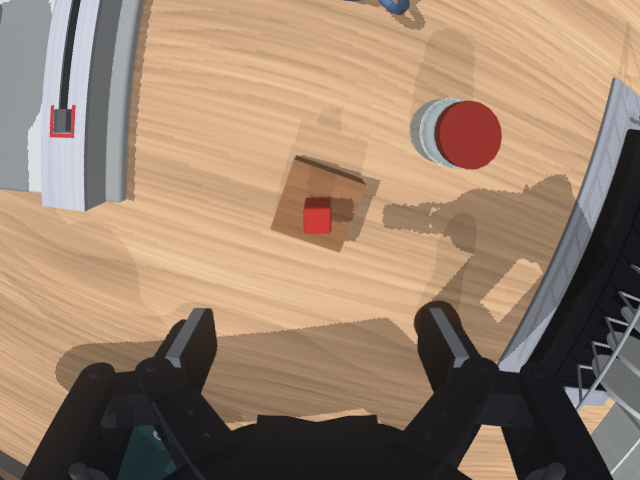

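The wrist view shows the head's top face at about (317,220), square to the gripper. The entry frame is at (62,122), and the jar at (467,134) is clear of the gripper.

```bash
python3 - <<'E'
from h import *
c=dict(np.load("w1.npz"));img=c["color"].astype(int)
hsv=cv2.cvtColor(c["color"],cv2.COLOR_RGB2HSV)
for y in range(196,237,3): print(y,hsv[y,317],end=";")
m=((hsv[...,1]>130)&((hsv[...,0]<6)|(hsv[...,0]>172))&(hsv[...,2]>190)).astype(np.uint8);m[:,:290]=0;m[:,345:]=0;m[:190]=0;m[245:]=0
p=np.argwhere(m)[:,::-1].astype(np.float32);print(cv2.minAreaRect(p))
(u,v),_,_=cv2.minAreaRect(p);print("pin",wonz(c,u,v,88))
P=np.array([wonz(c,a,b,88)[:2] for a,b in p]).astype(np.float32);print(cv2.minAreaRect(P))
# entry: corners of red frame
m=(((hsv[...,0]<8)|(hsv[...,0]>170))&(hsv[...,1]>110)).astype(np.uint8);m[:,80:]=0;m[:95]=0;m[145:]=0
p=np.argwhere(m)[:,::-1].astype(np.float32)
P=np.array([wonz(c,a,b,59)[:2] for a,b in p]).astype(np.float32);print("entry",len(P),cv2.minAreaRect(P))
E
```

```text
196 [ 12 105 129];199 [  3 168 105];202 [  4 173 106];205 [  3 172 105];208 [  2 183 156];211 [  1 186 200];214 [  1 185 200];217 [  1 184 201];220 [  1 186 200];223 [  1 185 200];226 [  1 185 200];229 [  1 185 201];232 [  1 184 198];235 [ 13 126 150];((316.5, 221.0), (22.0, 23.0), 90.0)
pin [ 484.07647432 -200.08455413   88.        ]
((484.0084228515625, -200.10508728027344), (18.2227725982666, 18.497953414916992), 17.090259552001953)
entry 249 ((503.8698425292969, 68.4913330078125), (31.840890884399414, 32.74085235595703), 8.48039436340332)
```

Request:
servo_tool:
  motion:
    - [[0.3,0.03,1.4,0,0,0],[0,0,2,0,0,0],[0,0,2,0,0,0],[0,0,2,0,0,0],[0,0,2,0,0,0],[0,0,2,0,0,0],[0,0,2,0,0,0],[0,0,1,0,0,0],[0,0,0,0,0,0]]

```text
time: 2.25
tcp_pos: [482.3, -201.0, 50.9]
tcp_rot: [[0.956, 0.293, -0.003], [0.293, -0.956, 0.002], [-0.002, -0.003, -1.0]]
ft_force: [-0.4, 0.9, -0.3]
finger_gap: 85.3
gripper_force: 0.0
```

Request:
servo_tool:
  motion:
    - [[0,0,0,0,0,0],[0,0,0,0,0,0],[0,0,0,0,0,0],[0,0,0,0,0,0],[0,0,0,0,0,0],[0,0,0,0,0,0],[0,0,0,0,0,0],[0,0,0,0,0,0],[0,0,0,0,0,0],[0,0,0,0,0,0]]
  fingers: 255

```text
time: 3.25
tcp_pos: [485.3, -202.6, 53.9]
tcp_rot: [[0.956, 0.293, 0.003], [0.293, -0.956, -0.002], [0.003, 0.003, -1.0]]
ft_force: [-0.4, -0.2, 9.9]
finger_gap: 0.5
gripper_force: 15.9
```

The fingers shut on nothing, so I'll look.

```bash
python3 - <<'E'
from h import *
s,c=wrist();c2=cams.camera("scene");s=arm.observe();print(s["tcp_pos"],s["finger_gap"],s["gripper_force"],s["ft_force"])
a=c["color"];b=cv2.resize(c2["color"][190:350,120:320],(600,480))
cv2.imwrite("pics/g1.png",cv2.resize(cv2.cvtColor(np.hstack([a[:,100:540],b[:,:]]),cv2.COLOR_RGB2BGR),(800,370)))
E
```

```text
[ 485.30269813 -202.63140206   53.89493852] 0.7478513110868632 15.863368274294771 [-0.04903744 -0.62408298  9.44305909]
```

View pics/g1.png

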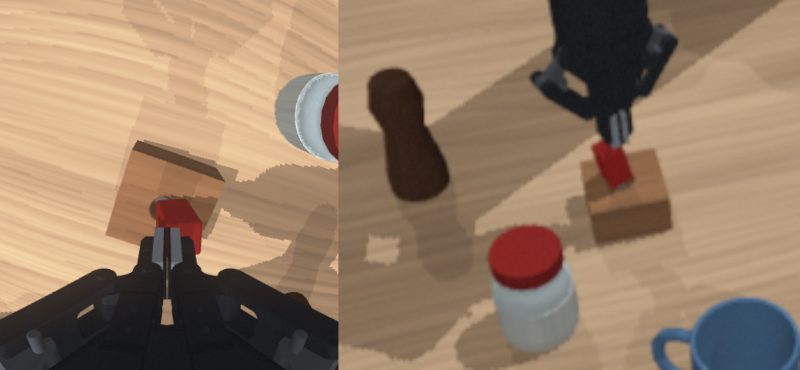

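The view shows the pin leaning towards -x/-y in its hole, with the fingers shut above or beside its head. I'll use depth to see where it is now and where it stood before.

```bash
cat >> h.py <<'E'
def red(hsv): return ((hsv[...,0]<7)|(hsv[...,0]>172))&(hsv[...,1]>130)&(hsv[...,2]>50)
def pcl(c):
    v,u=np.mgrid[:480,:640];z=c["z_map"].astype(float)
    if "T" in c:
        x,y=u-c["cx"],v-c["cy"];r=np.hypot(x,y)+1e-9;t=np.tan(np.minimum(r/c["fx"],1.5));d=np.stack([x/r*t,y/r*t,np.ones_like(t)],-1);T=c["T"]
    else: d=np.stack([(u-c["cx"])/c["fx"],(v-c["cy"])/c["fy"],np.ones(z.shape)],-1);T=np.array(c["cam_to_world"])
    return (d*z[...,None])@T[:3,:3].T+T[:3,3]
E
python3 - <<'E'
from h import *
def rep(n,c):
    m=red(cv2.cvtColor(c["color"],cv2.COLOR_RGB2HSV))&(c["z_map"]>0);P=pcl(c)
    m&=(abs(P[...,0]-480)<60)&(abs(P[...,1]+200)<60)&(P[...,2]>30)
    Q=P[m];print(n,len(Q),"zpct",np.percentile(Q[:,2],[2,20,50,80,98]).round(1),"x",np.percentile(Q[:,0],[2,50,98]).round(1),"y",np.percentile(Q[:,1],[2,50,98]).round(1))
    t=Q[Q[:,2]>np.percentile(Q[:,2],98)-4];print("  top",t.mean(0).round(1),np.ptp(t,0).round(1))
for n in("w1","top","scene"): rep(n,dict(np.load(n+".npz",allow_pickle=True)))
s,c=wrist();print(c["T"][:3,3]); rep("now w",c);c2=cams.camera("scene");rep("now s",c2);np.savez("n.npz",**c2)
P=pcl(dict(np.load("top.npz")));m=(abs(P[...,2]-40)<5)&(abs(P[...,0]-480)<60)&(abs(P[...,1]+200)<60)
print("stand",cv2.minAreaRect(P[m][:,:2].astype(np.float32)))
w=cv2.cvtColor(c["color"][150:350,240:440],cv2.COLOR_RGB2BGR);b=cv2.cvtColor(c2["color"][210:310,200:300],cv2.COLOR_RGB2BGR)
cv2.imwrite("pics/g2.png",np.hstack([cv2.resize(w,(400,400)),cv2.resize(b,(400,400))]))
E
```

```text
w1 946 zpct [50.9 80.5 87.5 88.2 89.2] x [473.8 488.2 497.2] y [-211.2 -199.5 -188.4]
  top [ 484.6 -200.3   87.8] [25.3 25.6  4.8]
top 128 zpct [69.8 85.8 87.5 88.6 89.8] x [471.2 482.7 492.8] y [-211.5 -198.9 -189.1]
  top [ 482.5 -200.8   87.8] [23.6 23.5  4.5]
scene 254 zpct [50.7 60.2 76.7 88.1 89.7] x [473.8 491.3 496.3] y [-212.1 -201.1 -188.6]
  top [ 485.1 -201.    88.2] [26.1 23.2  5.1]
[ 563.55261726 -178.76991981  231.6708231 ]
now w 2400 zpct [50.3 61.5 78.6 86.5 88.4] x [483.2 497.  501.2] y [-222.2 -208.4 -195.1]
  top [ 495.  -213.5   86.8] [20.9 26.  27.1]
now s 219 zpct [48.4 59.  74.8 86.9 90.6] x [479.4 495.4 500.6] y [-221.6 -210.9 -195.4]
  top [ 490.7 -212.9   88.7] [19.4 20.8 15. ]
stand ((482.6107177734375, -200.62786865234375), (69.42164611816406, 70.35416412353516), 87.63713073730469)
```

View pics/g2.png

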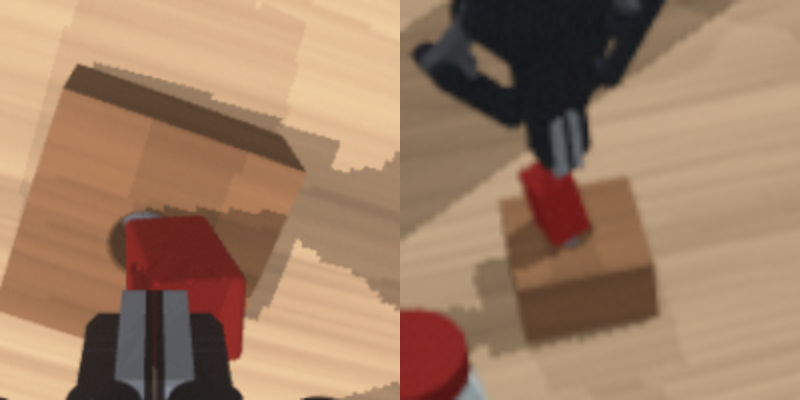

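The pin leans about 17° towards -y. I need the real height of the fingertips.

```bash
python3 - <<'E'
from h import *
s,c=wrist();P=pcl(c);print(s["tcp_pos"],s["time"])
for v in range(276,345,6): print(v,c["color"][v,310],P[v,310].round(0),P[v,326].round(0))
T=np.linalg.inv(c["T"]);
for z in(54,73,90):
    q=T@np.array([s["tcp_pos"][0],s["tcp_pos"][1],z,1]);r=np.hypot(q[0],q[1]);t=np.arctan2(r,q[2]);print(z,c["cx"]+c["fx"]*t*q[0]/r,c["cy"]+c["fx"]*t*q[1]/r)
# head faces now: fit
m=red(cv2.cvtColor(c["color"],cv2.COLOR_RGB2HSV))&(abs(P[...,0]-480)<50)&(abs(P[...,1]+205)<40)&(P[...,2]>40)
np.save("headnow.npy",P[m])
for v in range(250,345,12):
    us=np.where(m[v])[0]
    print(v,[(int(u),P[v,u].round(0).tolist()) for u in us[[0,len(us)//2,-1]]] if len(us) else None)
E
```

```text
[ 485.2730856  -202.62001729   53.88192126] 3.45
276 [126  37  31] [ 494. -197.   70.] [ 498. -204.   72.]
282 [135  43  38] [ 494. -197.   75.] [ 497. -204.   79.]
288 [96 33 27] [ 491. -198.   76.] [ 497. -204.   85.]
294 [101  35  31] [ 488. -199.   75.] [ 496. -204.   88.]
300 [ 95  96 101] [ 496. -197.   98.] [ 498. -203.   98.]
306 [ 95  95 101] [ 496. -197.  104.] [ 498. -203.  102.]
312 [92 92 97] [ 496. -197.  107.] [ 497. -203.  106.]
318 [93 95 99] [ 496. -197.  112.] [ 498. -203.  113.]
324 [92 93 99] [ 496. -197.  117.] [ 498. -203.  117.]
330 [89 91 96] [ 496. -197.  121.] [ 498. -202.  121.]
336 [90 93 98] [ 496. -197.  124.] [ 497. -203.  124.]
342 [115 118 126] [ 495. -198.  126.] [ 496. -203.  126.]
54 315.5861414032393 281.82748845738604
73 315.55825851549264 298.38023986784674
90 315.5300810098903 316.08901799525006
250 None
262 [(303, [492.0, -193.0, 50.0]), (324, [497.0, -203.0, 54.0]), (344, [500.0, -213.0, 54.0])]
274 [(303, [487.0, -195.0, 52.0]), (328, [498.0, -205.0, 70.0]), (352, [501.0, -216.0, 69.0])]
286 [(303, [480.0, -197.0, 52.0]), (332, [498.0, -206.0, 83.0]), (360, [502.0, -218.0, 83.0])]
298 [(334, [495.0, -208.0, 87.0]), (348, [496.0, -214.0, 87.0]), (362, [498.0, -220.0, 86.0])]
310 [(349, [497.0, -213.0, 99.0]), (355, [491.0, -219.0, 86.0]), (360, [492.0, -222.0, 86.0])]
322 [(353, [485.0, -220.0, 86.0]), (357, [486.0, -222.0, 87.0]), (360, [485.0, -224.0, 85.0])]
334 None
```

```bash
python3 - <<'E'
from h import *
c=dict(np.load("w1.npz",allow_pickle=True));P=pcl(c)
for u,v in((205,312),(200,325),(195,340),(190,350),(432,308),(440,320),(450,340),(458,352)): print("w1",u,v,c["color"][v,u],P[v,u].round(0), "tcp 481,-201,196")
c=dict(np.load("n.npz"));P=pcl(c)
for v in range(236,264,3): print(v,[(c["color"][v,u].tolist(),P[v,u].round(0).tolist()) for u in(239,243)])
print(c["mount"] if "mount" in c else "", arm.observe()["qpos"])
E
```

```text
w1 205 312 [57 46 39] [ 480. -156.  251.] tcp 481,-201,196
w1 200 325 [49 40 32] [ 480. -157.  261.] tcp 481,-201,196
w1 195 340 [46 39 33] [ 478. -157.  268.] tcp 481,-201,196
w1 190 350 [41 33 29] [ 479. -158.  275.] tcp 481,-201,196
w1 432 308 [78 73 72] [ 506. -242.  247.] tcp 481,-201,196
w1 440 320 [89 90 93] [ 506. -242.  257.] tcp 481,-201,196
w1 450 340 [86 88 92] [ 507. -241.  273.] tcp 481,-201,196
w1 458 352 [85 87 93] [ 506. -243.  278.] tcp 481,-201,196
236 [([26, 27, 30], [497.0, -202.0, 138.0]), ([25, 28, 31], [494.0, -194.0, 134.0])]
239 [([63, 66, 70], [496.0, -203.0, 130.0]), ([97, 101, 105], [493.0, -195.0, 126.0])]
242 [([96, 100, 105], [496.0, -204.0, 123.0]), ([89, 94, 97], [495.0, -196.0, 119.0])]
245 [([96, 99, 105], [495.0, -204.0, 114.0]), ([86, 89, 93], [494.0, -197.0, 112.0])]
248 [([94, 97, 102], [496.0, -205.0, 108.0]), ([78, 81, 85], [493.0, -197.0, 103.0])]
251 [([87, 91, 96], [497.0, -206.0, 101.0]), ([54, 55, 59], [495.0, -198.0, 97.0])]
254 [([107, 66, 69], [497.0, -207.0, 93.0]), ([164, 122, 97], [394.0, -185.0, -1.0])]
257 [([112, 26, 25], [496.0, -208.0, 84.0]), ([110, 28, 27], [494.0, -199.0, 80.0])]
260 [([110, 23, 22], [499.0, -209.0, 80.0]), ([112, 26, 24], [494.0, -200.0, 73.0])]
263 [([112, 25, 25], [498.0, -209.0, 71.0]), ([111, 26, 26], [494.0, -201.0, 64.0])]
 [-3.01895689e+01  2.45813216e+01  1.04541510e+02  3.19756072e-03
  5.06572413e+01  4.27477212e+01]
```

Depth from two views puts the shut fingertips at z≈95 while the TCP reads 54. So the real tips sit about 40 mm behind the reported TCP: the fingers closed on the head's top and tipped the pin. From here I'll correct for that. First I'll back straight up, then open and look again.

Request:
servo_tool:
  motion:
    - [[0,0,-1,0,0,0],[0,0,-2,0,0,0],[0,0,-3,0,0,0],[0,0,-3,0,0,0],[0,0,0,0,0,0],[0,0,0,0,0,0]]

```text
time: 4.1
tcp_pos: [484.0, -201.8, 143.2]
tcp_rot: [[0.956, 0.293, 0.002], [0.293, -0.956, -0.001], [0.001, 0.001, -1.0]]
ft_force: [-0.0, -0.3, -0.3]
finger_gap: 0.2
gripper_force: 0.0
```

Request:
servo_tool:
  motion:
    - [[0,0,0,0,0,0],[0,0,0,0,0,0],[0,0,0,0,0,0],[0,0,0,0,0,0],[0,0,0,0,0,0],[0,0,0,0,0,0],[0,0,0,0,0,0],[0,0,0,0,0,0]]
  fingers: 0

```text
time: 4.9
tcp_pos: [483.6, -201.6, 142.3]
tcp_rot: [[0.956, 0.293, -0.0], [0.293, -0.956, 0.0], [0.0, -0.0, -1.0]]
ft_force: [-0.0, -0.7, 0.1]
finger_gap: 85.5
gripper_force: 0.0
```

```bash
cat >> h.py <<'E'
def redbox(c,x,y,r=60,zlo=40):
    P=pcl(c);m=red(cv2.cvtColor(c["color"],cv2.COLOR_RGB2HSV))&(abs(P[...,0]-x)<r)&(abs(P[...,1]-y)<r)&(P[...,2]>zlo)&(c["z_map"]>0)
    return P,m
E
python3 - <<'E'
from h import *
s,c=wrist();print(s["tcp_pos"],s["finger_gap"],s["ft_force"]);P,m=redbox(c,485,-205)
Q=P[m];hs=cv2.cvtColor(c["color"],cv2.COLOR_RGB2HSV)[m]
for lo,hi in((45,55),(55,65),(65,75),(75,83)):
    q=Q[(Q[:,2]>lo)&(Q[:,2]<hi)];print(lo,len(q),q.mean(0).round(1),q.min(0).round(1),q.max(0).round(1))
b=hs[:,2]>170;print("bright",b.sum(),Q[b].mean(0).round(1),Q[b].min(0).round(1),Q[b].max(0).round(1))
A=Q[b];mu=A.mean(0);n=np.linalg.svd(A-mu)[2][2];print("top normal",n*np.sign(n[2]))
cv2.imwrite("pics/g3.png",cv2.cvtColor(c["color"][100:400,170:480],cv2.COLOR_RGB2BGR))
E
```

```text
[ 483.59298067 -201.62389923  142.30506793] 85.48593922103689 [-0.01973464 -0.714064    0.14127804]
45 61 [ 493.8 -198.1   53. ] [ 489.9 -207.9   48.8] [ 496.8 -188.5   55. ]
55 120 [ 493.4 -198.3   59.7] [ 488.7 -208.9   55. ] [ 496.7 -188.5   65. ]
65 116 [ 493.4 -198.7   69.9] [ 489.3 -208.8   65.2] [ 496.4 -188.8   75. ]
75 138 [ 493.1 -198.4   79.2] [ 489.3 -208.5   75. ] [ 496.2 -189.    83. ]
bright 511 [ 483.3 -198.2   88.1] [ 470.4 -209.2   86.2] [ 494.9 -189.9   90. ]
top normal [-0.02273255 -0.02007576  0.99953999]
```

View pics/g3.png

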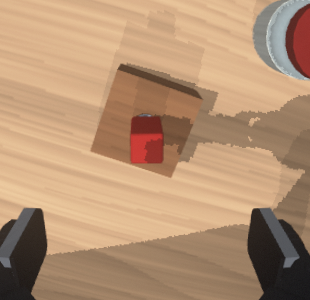

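The pin righted itself: the head is upright, its top centre is near (483,-199.5), and it lies midway between the fingers. I'll descend with the 40 mm correction and grip.

Request:
servo_tool:
  motion:
    - [[0,-0.15,1,0,0,0],[0,0,2,0,0,0],[0,0,2,0,0,0],[0,0,2,0,0,0],[0,0,2,0,0,0],[0,0,2,0,0,0],[0,0,1,0,0,0],[0,0,0.8,0,0,0],[0,0,0,0,0,0],[0,0,0,0,0,0]]

```text
time: 5.95
tcp_pos: [483.5, -200.4, 14.6]
tcp_rot: [[0.956, 0.293, 0.001], [0.293, -0.956, -0.0], [0.0, 0.0, -1.0]]
ft_force: [0.4, -0.4, -0.2]
finger_gap: 85.3
gripper_force: 0.0
```

Request:
servo_tool:
  motion:
    - [[0,0,0,0,0,0],[0,0,0,0,0,0],[0,0,0,0,0,0],[0,0,0,0,0,0],[0,0,0,0,0,0],[0,0,0,0,0,0],[0,0,0,0,0,0],[0,0,0,0,0,0]]
  fingers: 255

```text
time: 6.75
tcp_pos: [483.3, -200.3, 14.7]
tcp_rot: [[0.956, 0.293, 0.0], [0.293, -0.956, -0.0], [0.0, 0.0, -1.0]]
ft_force: [-0.4, 1.0, 5.7]
finger_gap: 21.3
gripper_force: 58.6
```

```bash
python3 - <<'E'
from h import *
s,c=wrist();print(s["tcp_pos"],s["finger_gap"],s["ft_force"],s["gripper_force"]);P,m=redbox(c,485,-200,45)
Q=P[m];print(len(Q),Q.min(0).round(1),Q.max(0).round(1))
for v in range(270,360,6): print(v,c["color"][v,290].tolist(),P[v,290].round(0),c["color"][v,342].tolist(),P[v,342].round(0),c["color"][v,317].tolist(),P[v,317].round(0))
E
```

```text
[ 483.32998512 -200.26579805   14.67873565] 21.25870744867998 [-0.36982729  1.04493253  5.71998566] 58.606218695640564
5680 [ 471.8 -213.2   40.3] [ 498.5 -187.3   89.6]
270 [161, 114, 81] [ 497. -184.   40.] [166, 118, 84] [ 503. -207.   39.] [167, 118, 83] [ 500. -196.   40.]
276 [156, 111, 79] [ 494. -185.   40.] [168, 120, 84] [ 501. -207.   40.] [168, 118, 83] [ 498. -197.   40.]
282 [161, 115, 81] [ 491. -186.   40.] [164, 116, 82] [ 498. -208.   40.] [107, 76, 54] [ 494. -198.   39.]
288 [113, 79, 56] [ 488. -187.   40.] [107, 75, 55] [ 495. -209.   41.] [93, 77, 81] [ 488. -200.   32.]
294 [106, 75, 54] [ 485. -188.   40.] [101, 54, 40] [ 492. -211.   39.] [107, 34, 30] [ 495. -197.   54.]
300 [44, 34, 29] [ 492. -187.   59.] [84, 31, 27] [ 497. -207.   57.] [104, 33, 29] [ 495. -197.   58.]
306 [80, 33, 29] [ 491. -187.   61.] [101, 31, 30] [ 497. -207.   62.] [104, 31, 28] [ 495. -197.   63.]
312 [113, 36, 31] [ 492. -188.   68.] [102, 31, 28] [ 498. -207.   68.] [104, 33, 29] [ 495. -197.   69.]
318 [102, 33, 28] [ 492. -188.   73.] [102, 30, 27] [ 498. -206.   73.] [104, 31, 28] [ 495. -197.   73.]
324 [102, 32, 25] [ 492. -188.   76.] [104, 32, 30] [ 498. -206.   77.] [104, 31, 28] [ 496. -197.   78.]
330 [104, 33, 28] [ 492. -188.   81.] [104, 32, 29] [ 497. -206.   81.] [104, 29, 28] [ 495. -197.   82.]
336 [104, 32, 29] [ 493. -189.   86.] [103, 30, 27] [ 498. -205.   86.] [105, 30, 28] [ 495. -197.   85.]
342 [130, 37, 34] [ 491. -189.   87.] [142, 39, 36] [ 496. -206.   87.] [140, 38, 36] [ 494. -198.   87.]
348 [133, 36, 34] [ 490. -189.   89.] [151, 40, 37] [ 495. -206.   88.] [153, 42, 40] [ 492. -198.   87.]
354 [132, 37, 35] [ 487. -190.   88.] [150, 40, 37] [ 492. -207.   87.] [152, 41, 39] [ 490. -199.   89.]
```

It's gripped: the gap is 21.3 mm, the head is upright and its top is at 88, so foot z = TCP z - 4.7. I'll lift and carry it to just short of the entry, aligned with the slot, for a close look.

Request:
servo_tool:
  motion:
    - [[0,0,-1,0,0,0],[0,0,-2.5,0,0,0],[0,0,-3,0,0,0],[0,0,-1.5,0,0,0],[0,0,0,0,0,0]]

```text
time: 7.3
tcp_pos: [484.9, -201.2, 96.8]
tcp_rot: [[0.956, 0.293, 0.004], [0.293, -0.956, -0.002], [0.003, 0.004, -1.0]]
ft_force: [-0.6, -0.1, -0.6]
finger_gap: 20.8
gripper_force: 59.7
```

Request:
servo_tool:
  motion:
    - [[0.5,-3.25,0,0,0,0],[0.5,-3.25,0,0,0,0],[0.5,-3.25,0,0,0,0],[0.5,-3.25,0,0,0,0],[0.5,-3.25,0,0,0,0],[0.5,-3.25,0,0,0,0],[0.5,-3.25,0,0,0,0],[0.5,-3.25,0,0,0,0],[0,0,0,0,0,4.2],[0,0,0,0,0,4.2],[0,0,0,0,0,0],[0,0,0,0,0,0]]

```text
time: 8.5
tcp_pos: [444.5, 60.1, 93.7]
tcp_rot: [[0.988, 0.152, -0.001], [0.152, -0.988, 0.0], [-0.001, -0.0, -1.0]]
ft_force: [-0.1, 0.3, -2.2]
finger_gap: 21.0
gripper_force: 59.8
```

```bash
python3 - <<'E'
from h import *
s,c=wrist();print(s["tcp_pos"],np.array(s["tcp_rot"]).round(3).tolist(),s["finger_gap"],s["ft_force"],s["time"]);np.savez("w2.npz",**c);save(c,"pics/w2.png")
P=pcl(c);m=red(cv2.cvtColor(c["color"],cv2.COLOR_RGB2HSV));k,l,st,cen=cv2.connectedComponentsWithStats(m.astype(np.uint8))
for i in range(1,k):
    if st[i,4]>30:
        p=np.argwhere(l==i)[:,::-1];W=np.array([wonz(c,a,b,59)[:2] for a,b in p]).astype(np.float32);print(st[i],P[l==i].mean(0).round(1),cv2.minAreaRect(W))
E
```

```text
[444.53701577  60.09852268  93.74694087] [[0.988, 0.152, -0.001], [0.152, -0.988, 0.0], [-0.001, -0.0, -1.0]] 21.005826377961828 [-0.06878878  0.27594341 -2.19201712] 8.5
[290 132  57  56 923] [500.3  67.4  60.4] ((503.8848876953125, 68.13689422607422), (31.89546775817871, 32.40280532836914), 8.860816955566406)
[ 286  290   63   97 5623] [452.1  60.7 158.7] ((383.2825927734375, 50.16919708251953), (80.3144760131836, 43.34833908081055), 8.88387393951416)
```

View pics/w2.png

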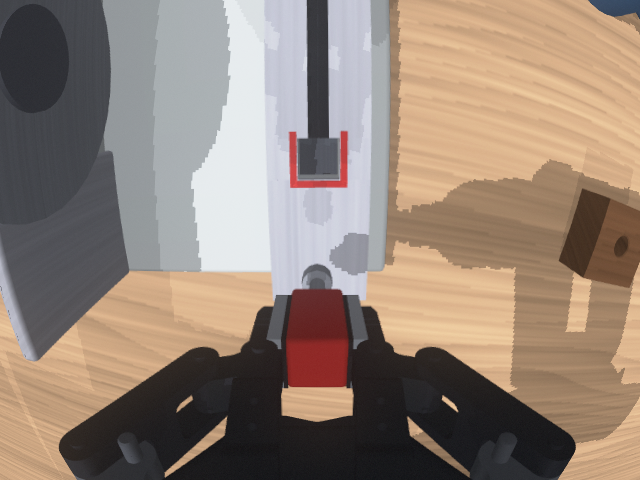

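The wrist view shows the entry frame centred at about (318,160). The slot runs straight up the image in column 318, and the pin foot is at (317,275) in the same column, so they are aligned. The entry is at (503.9, 68.1), yaw 8.9°. I'll go over it, look at the lateral fit, then go in.

Request:
servo_tool:
  motion:
    - [[1,0.02,0,0,0,0],[1.5,0.03,0,0,0,0],[1.5,0.03,0,0,0,0],[1,0.02,0,0,0,0],[0.9,0.01,0,0,0,0],[0,0,0.6,0,0,0],[0,0,0.6,0,0,0],[0,0,0.4,0,0,0],[0,0,0,0,0,0],[0,0,0,0,0,0],[0,0,0,0,0,0]]

```text
time: 9.65
tcp_pos: [503.6, 67.9, 78.5]
tcp_rot: [[0.989, 0.151, 0.0], [0.151, -0.989, 0.0], [0.0, -0.0, -1.0]]
ft_force: [-0.0, 0.6, -0.8]
finger_gap: 21.5
gripper_force: 59.8
```

```bash
python3 - <<'E'
from h import *
s,c=wrist();print(s["tcp_pos"],s["ft_force"],s["time"])
t=np.array(s["tcp_pos"]);R=np.array(s["tcp_rot"]);P=pcl(c);L=(P-t)@R
hsv=cv2.cvtColor(c["color"],cv2.COLOR_RGB2HSV);m=red(hsv)
h=m&(P[...,2]>85)&(abs(L[...,1])<20)&(abs(L[...,0])<25);q=L[h];f=q[(q[:,0]>8)];print("head z top",np.percentile(P[h][:,2],[2,98]),"front x",np.percentile(f[:,0],[10,50,90]).round(1),"y",np.percentile(q[:,1],[1,99]).round(1))
lo=(abs(L[...,1])<14)&(abs(L[...,0])<16)&(P[...,2]>62)&(P[...,2]<90)&~m;q=L[lo];print("foot/shank",len(q),q.mean(0) if len(q) else 0,q.min(0),q.max(0))
e=m&(P[...,2]<66)&(P[...,2]>50);q=(np.array([list(wonz(c,u,v,59)) for v,u in np.argwhere(e)])-t)@R;print("frame",q.min(0),q.max(0))
print(s["tcp_rot"])
cv2.imwrite("pics/w3.png",cv2.resize(cv2.cvtColor(c["color"][170:370,220:420],cv2.COLOR_RGB2BGR),(600,600)))
E
```

```text
[503.55379423  67.89939502  78.46712274] [-0.00084385  0.61221532 -0.76736409] 9.65
head z top [114.27639311 152.57715077] front x [10.3 12.1 12.6] y [-9.8 11. ]
foot/shank 574 [ 4.96659321  0.41315859 -4.18572488] [ -1.82660319  -7.30459058 -11.52269749] [9.21219642 8.57456926 4.77931807]
frame [-86.98712964 -19.10006476  19.45360456] [16.11959334 16.16092769 19.47052234]
[[ 9.88607745e-01  1.50514792e-01  1.56667760e-04]
 [ 1.50514783e-01 -9.88607756e-01  6.99098988e-05]
 [ 1.65405437e-04 -4.55326535e-05 -9.99999985e-01]]
```

View pics/w3.png

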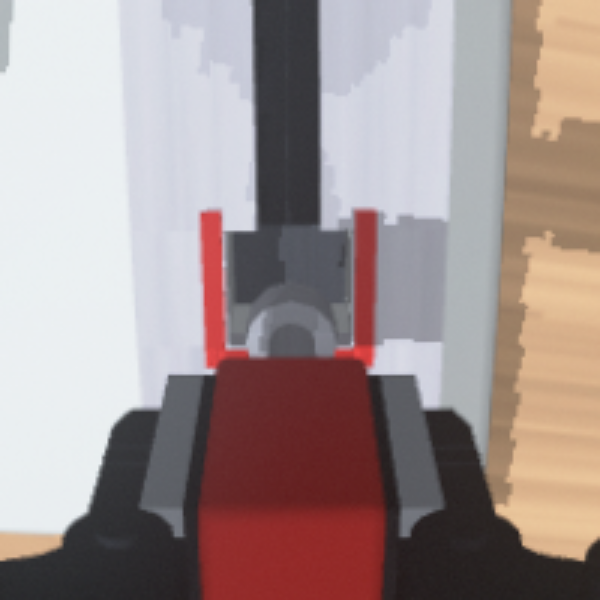

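The foot (about (292,325) in the crop) sits centred over the dark entry hole, within about 1 mm sideways. I'll lower it and then feel for the runner.

Request:
servo_tool:
  motion:
    - [[-0.1,0,0.6,0,0,0],[0,0,0.8,0,0,0],[0,0,0.8,0,0,0],[0,0,0.6,0,0,0],[0,0,0.3,0,0,0],[0,0,0,0,0,0],[0,0,0,0,0,0],[0,0,0,0,0,0]]

```text
time: 10.5
tcp_pos: [502.9, 67.8, 47.6]
tcp_rot: [[0.989, 0.151, 0.001], [0.151, -0.989, 0.0], [0.001, -0.0, -1.0]]
ft_force: [0.5, -0.3, -0.0]
finger_gap: 21.6
gripper_force: 59.8
```

Request:
servo_tool:
  motion:
    - [[0,0,0.1,0,0,0],[0,0,0.1,0,0,0],[0,0,0,0,0,0],[0,0,0,0,0,0]]

```text
time: 10.9
tcp_pos: [502.6, 67.7, 45.3]
tcp_rot: [[0.989, 0.15, 0.0], [0.15, -0.989, 0.0], [0.0, -0.0, -1.0]]
ft_force: [-0.4, 0.2, -1.5]
finger_gap: 21.3
gripper_force: 59.8
```

Request:
servo_tool:
  motion:
    - [[0,0,0.1,0,0,0],[0,0,0.1,0,0,0],[0,0,0,0,0,0],[0,0,0,0,0,0]]

```text
time: 11.3
tcp_pos: [502.6, 67.8, 43.2]
tcp_rot: [[0.989, 0.15, -0.0], [0.15, -0.989, 0.0], [-0.0, -0.0, -1.0]]
ft_force: [-0.7, 0.1, -0.4]
finger_gap: 21.5
gripper_force: 59.8
```

Request:
servo_tool:
  motion:
    - [[0,0,0.1,0,0,0],[0,0,0,0,0,0],[0,0,0,0,0,0]]

```text
time: 11.6
tcp_pos: [502.7, 67.8, 42.4]
tcp_rot: [[0.989, 0.151, 0.0], [0.151, -0.989, 0.0], [0.0, -0.0, -1.0]]
ft_force: [-0.2, 0.1, 0.8]
finger_gap: 21.5
gripper_force: 59.9
```

Request:
servo_tool:
  motion:
    - [[0,0,0.1,0,0,0],[0,0,0,0,0,0],[0,0,0,0,0,0]]

```text
time: 11.9
tcp_pos: [502.7, 67.8, 41.4]
tcp_rot: [[0.989, 0.151, 0.0], [0.151, -0.989, 0.0], [0.0, -0.0, -1.0]]
ft_force: [-0.1, -0.4, 3.2]
finger_gap: 21.3
gripper_force: 60.0
```

```bash
python3 - <<'E'
from h import *
for i in range(4):
    s=arm.observe();print(s["tcp_pos"].round(2) if hasattr(s["tcp_pos"],"round") else s["tcp_pos"],np.round(s["ft_force"],1))
E
```

```text
[502.72  67.78  41.45] [-0.1 -0.4  3.2]
[502.72  67.78  41.45] [-0.1 -0.4  3.2]
[502.72  67.78  41.45] [-0.1 -0.4  3.2]
[502.72  67.78  41.45] [-0.1 -0.4  3.2]
```

The foot is on the runner, pressing about 4 N. I'll draw it along the slot, short of the search zone.

Request:
servo_tool:
  motion:
    - [[0.2,0,0,0,0,0],[0.3,0,0,0,0,0],[0.3,0,0,0,0,0],[0.3,0,0,0,0,0],[0.3,0,0,0,0,0],[0.2,0,0,0,0,0],[0,0,0,0,0,0]]

```text
time: 12.6
tcp_pos: [519.2, 70.2, 41.4]
tcp_rot: [[0.989, 0.15, 0.001], [0.15, -0.989, 0.0], [0.001, -0.0, -1.0]]
ft_force: [-1.6, -0.5, 3.0]
finger_gap: 21.5
gripper_force: 60.2
```

Request:
servo_tool:
  motion:
    - [[0.2,0,0,0,0,0],[0.4,0,0,0,0,0],[0.4,0,0,0,0,0],[0.4,0,0,0,0,0],[0.4,0,0,0,0,0],[0.2,0,0,0,0,0],[0,0,0,0,0,0]]

```text
time: 13.3
tcp_pos: [539.1, 73.3, 41.4]
tcp_rot: [[0.989, 0.15, 0.001], [0.15, -0.989, 0.0], [0.001, -0.0, -1.0]]
ft_force: [-0.5, -0.2, 3.2]
finger_gap: 21.4
gripper_force: 60.2
```

Request:
servo_tool:
  motion:
    - [[0.3,0,0,0,0,0],[0.3,0,0,0,0,0],[0,0,0,0,0,0],[0,0,0,0,0,0]]

```text
time: 13.7
tcp_pos: [544.7, 74.2, 41.4]
tcp_rot: [[0.989, 0.15, 0.001], [0.15, -0.989, 0.0], [0.001, -0.0, -1.0]]
ft_force: [-1.8, -0.0, 2.6]
finger_gap: 21.4
gripper_force: 60.3
```

Request:
servo_tool:
  motion:
    - [[0.15,0,0,0,0,0],[0.15,0,0,0,0,0],[0,0,0,0,0,0],[0,0,0,0,0,0]]

```text
time: 14.1
tcp_pos: [547.1, 74.5, 41.3]
tcp_rot: [[0.989, 0.15, -0.0], [0.15, -0.989, 0.0], [-0.0, -0.0, -1.0]]
ft_force: [-1.1, -0.8, 2.5]
finger_gap: 21.5
gripper_force: 60.3
```

Request:
servo_tool:
  motion:
    - [[0.15,0,0,0,0,0],[0.15,0,0,0,0,0],[0,0,0,0,0,0],[0,0,0,0,0,0]]

```text
time: 14.5
tcp_pos: [550.4, 75.0, 41.4]
tcp_rot: [[0.989, 0.15, 0.001], [0.15, -0.989, 0.0], [0.001, -0.0, -1.0]]
ft_force: [-1.9, 0.2, 2.5]
finger_gap: 21.2
gripper_force: 60.3
```

Request:
servo_tool:
  motion:
    - [[0.15,0,0,0,0,0],[0.15,0,0,0,0,0],[0,0,0,0,0,0],[0,0,0,0,0,0]]

```text
time: 14.9
tcp_pos: [553.3, 75.5, 41.4]
tcp_rot: [[0.989, 0.15, 0.0], [0.15, -0.989, 0.0], [0.0, -0.0, -1.0]]
ft_force: [-1.3, 0.3, 3.0]
finger_gap: 21.5
gripper_force: 60.3
```

Request:
servo_tool:
  motion:
    - [[0.15,0,0,0,0,0],[0.15,0,0,0,0,0],[0,0,0,0,0,0],[0,0,0,0,0,0]]

```text
time: 15.3
tcp_pos: [556.3, 75.9, 41.4]
tcp_rot: [[0.989, 0.15, 0.0], [0.15, -0.989, 0.0], [0.0, -0.0, -1.0]]
ft_force: [-1.7, 0.2, 2.5]
finger_gap: 21.3
gripper_force: 60.3
```

Request:
servo_tool:
  motion:
    - [[0.15,0,0,0,0,0],[0.15,0,0,0,0,0],[0,0,0,0,0,0],[0,0,0,0,0,0]]

```text
time: 15.7
tcp_pos: [559.3, 76.4, 41.4]
tcp_rot: [[0.989, 0.15, 0.0], [0.15, -0.989, 0.0], [0.001, -0.0, -1.0]]
ft_force: [-1.9, -0.2, 2.1]
finger_gap: 21.2
gripper_force: 60.3
```

Request:
servo_tool:
  motion:
    - [[0.15,0,0,0,0,0],[0.15,0,0,0,0,0],[0,0,0,0,0,0],[0,0,0,0,0,0]]

```text
time: 16.1
tcp_pos: [562.2, 76.8, 41.4]
tcp_rot: [[0.989, 0.15, 0.0], [0.15, -0.989, 0.0], [0.0, -0.0, -1.0]]
ft_force: [-2.9, 0.1, 2.7]
finger_gap: 21.2
gripper_force: 60.3
```

Request:
servo_tool:
  motion:
    - [[0.15,0,0,0,0,0],[0.15,0,0,0,0,0],[0,0,0,0,0,0],[0,0,0,0,0,0]]

```text
time: 16.5
tcp_pos: [565.2, 77.3, 41.3]
tcp_rot: [[0.989, 0.15, 0.0], [0.15, -0.989, 0.0], [0.0, -0.0, -1.0]]
ft_force: [-2.1, -0.3, 3.4]
finger_gap: 21.1
gripper_force: 60.3
```

Request:
servo_tool:
  motion:
    - [[0.15,0,0,0,0,0],[0.15,0,0,0,0,0],[0,0,0,0,0,0],[0,0,0,0,0,0]]

```text
time: 16.9
tcp_pos: [568.2, 77.7, 41.4]
tcp_rot: [[0.989, 0.15, 0.0], [0.15, -0.989, 0.0], [0.0, -0.0, -1.0]]
ft_force: [-1.7, 0.0, 2.5]
finger_gap: 21.3
gripper_force: 60.3
```

Request:
servo_tool:
  motion:
    - [[0.15,0,0,0,0,0],[0.15,0,0,0,0,0],[0,0,0,0,0,0],[0,0,0,0,0,0]]

```text
time: 17.3
tcp_pos: [571.6, 78.2, 41.3]
tcp_rot: [[0.989, 0.15, 0.001], [0.15, -0.989, 0.0], [0.001, -0.0, -1.0]]
ft_force: [-0.7, -0.1, -0.6]
finger_gap: 21.3
gripper_force: 60.0
```

The upward force vanished (2.5 to -0.6 N): the notch is under the foot. I'll lower it gently.

Request:
servo_tool:
  motion:
    - [[0,0,0.08,0,0,0],[0,0,0.08,0,0,0],[0,0,0,0,0,0],[0,0,0,0,0,0]]

```text
time: 17.7
tcp_pos: [571.1, 78.2, 39.7]
tcp_rot: [[0.989, 0.15, 0.0], [0.15, -0.989, 0.0], [0.0, -0.0, -1.0]]
ft_force: [0.2, -0.0, -0.9]
finger_gap: 21.1
gripper_force: 60.0
```

Request:
servo_tool:
  motion:
    - [[0,0,0.15,0,0,0],[0,0,0.15,0,0,0],[0,0,0.1,0,0,0],[0,0,0,0,0,0],[0,0,0,0,0,0]]

```text
time: 18.2
tcp_pos: [571.0, 78.2, 35.7]
tcp_rot: [[0.989, 0.151, 0.0], [0.151, -0.989, 0.0], [0.0, -0.0, -1.0]]
ft_force: [1.8, 0.8, -1.8]
finger_gap: 21.4
gripper_force: 59.9
```

Request:
servo_tool:
  motion:
    - [[0,0,0.15,0,0,0],[0,0,0.15,0,0,0],[0,0,0,0,0,0],[0,0,0,0,0,0],[0,0,0,0,0,0]]

```text
time: 18.7
tcp_pos: [571.1, 78.2, 32.7]
tcp_rot: [[0.989, 0.15, 0.0], [0.15, -0.989, 0.0], [0.0, -0.0, -1.0]]
ft_force: [2.0, -0.4, -1.8]
finger_gap: 21.1
gripper_force: 59.9
```

Request:
servo_tool:
  motion:
    - [[0,0,0.1,0,0,0],[0,0,0,0,0,0],[0,0,0,0,0,0]]

```text
time: 19.0
tcp_pos: [571.1, 78.2, 31.9]
tcp_rot: [[0.989, 0.15, 0.0], [0.15, -0.989, 0.0], [0.0, -0.0, -1.0]]
ft_force: [2.6, -0.0, 0.4]
finger_gap: 21.6
gripper_force: 59.9
```

Request:
servo_tool:
  motion:
    - [[0.05,0,0.1,0,0,0],[0,0,0,0,0,0],[0,0,0,0,0,0]]

```text
time: 19.3
tcp_pos: [571.1, 78.2, 30.7]
tcp_rot: [[0.989, 0.15, -0.0], [0.15, -0.989, 0.0], [-0.0, -0.0, -1.0]]
ft_force: [1.9, 0.3, 1.1]
finger_gap: 21.4
gripper_force: 59.9
```

Request:
servo_tool:
  motion:
    - [[0,0,0.05,0,0,0],[0,0,0,0,0,0],[0,0,0,0,0,0]]

```text
time: 19.6
tcp_pos: [571.1, 78.2, 30.2]
tcp_rot: [[0.989, 0.151, -0.0], [0.151, -0.989, 0.0], [-0.0, -0.0, -1.0]]
ft_force: [0.3, -1.0, 1.9]
finger_gap: 21.4
gripper_force: 59.9
```

It's on the notch floor: it travelled 12 mm and the runner is pushing back lightly. I'll open, then rise and check.

Request:
servo_tool:
  motion:
    - [[0,0,0,0,0,0],[0,0,0,0,0,0],[0,0,0,0,0,0],[0,0,0,0,0,0],[0,0,0,0,0,0],[0,0,0,0,0,0],[0,0,0,0,0,0]]
  fingers: 0

```text
time: 20.3
tcp_pos: [571.3, 78.2, 30.2]
tcp_rot: [[0.989, 0.15, -0.0], [0.15, -0.989, 0.0], [-0.0, -0.0, -1.0]]
ft_force: [0.8, -0.5, -0.7]
finger_gap: 85.2
gripper_force: 0.0
```

Request:
servo_tool:
  motion:
    - [[0,0,-1,0,0,0],[0,0,-2,0,0,0],[0,0,-3,0,0,0],[0,0,-3,0,0,0],[0,0,-1,0,0,0],[0,0,0,0,0,0],[0,0,0,0,0,0]]

```text
time: 21.0
tcp_pos: [570.7, 78.2, 129.7]
tcp_rot: [[0.989, 0.151, -0.001], [0.151, -0.989, 0.0], [-0.001, -0.0, -1.0]]
ft_force: [-0.5, 0.9, -0.3]
finger_gap: 85.7
gripper_force: 0.0
```

```bash
python3 - <<'E'
from h import *
s,c=wrist();c2=cams.camera("scene");print(s["tcp_pos"],s["finger_gap"],s["ft_force"],s["time"])
for n,k in(("w",c),("s",c2),("t",cams.camera("top"))):
    P,m=redbox(k,572,78,30,61);Q=P[m]
    if len(Q)<20: print(n,len(Q));continue
    h=cv2.cvtColor(k["color"],cv2.COLOR_RGB2HSV)[m];t=Q[(Q[:,2]>np.percentile(Q[:,2],95)-4)]
    print(n,len(Q),"z",np.percentile(Q[:,2],[1,50,95]).round(1),"top",t.mean(0).round(1),t.min(0).round(1),t.max(0).round(1))
    n_=np.linalg.svd(t-t.mean(0))[2][2];print(n_)
cv2.imwrite("pics/end.png",np.hstack([cv2.resize(cv2.cvtColor(k["color"][a:a+160,b:b+160],cv2.COLOR_RGB2BGR),(400,400)) for k,a,b in((c,160,240),(c2,180,320))]))
E
```

```text
[570.72826384  78.20950824 129.6763112 ] 85.69712618814081 [-0.53434747  0.86264384 -0.34443409] 21.0
w 1232 z [ 79.7 103.8 104.8] top [573.2  78.1 103.8] [561.5  66.8 101.1] [584.4  89.6 106. ]
[0.01879739 0.0025117  0.99982016]
s 253 z [ 66.   91.6 105.3] top [572.8  76.  104.2] [560.5  66.3 101.3] [584.1  87.1 107.2]
[-0.02051622  0.07836416 -0.99671367]
t 126 z [ 76.4 103.  105.6] top [569.7  76.2 103.8] [558.7  65.7 101.7] [581.1  87.7 107.1]
[ 0.01748191 -0.01037681 -0.99979333]
```

View pics/end.png

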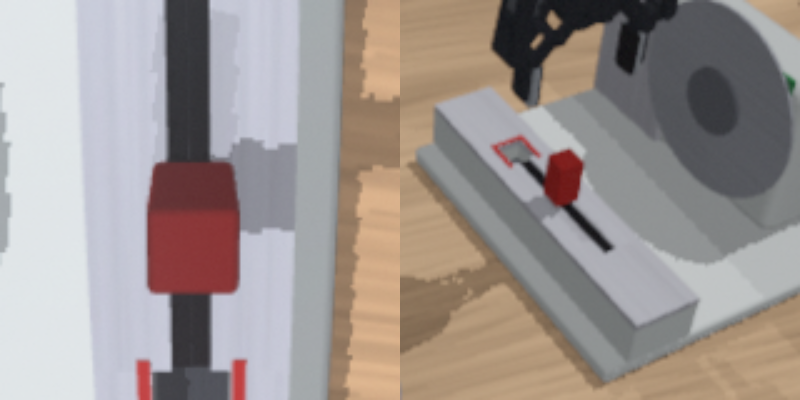

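The head top is at 104 mm, as expected when fully home (26 + 78), its top face is level, and the gripper is clear. I'm handing the job in.

```bash
python3 -c "
from cell import arm
print(arm.finish_job())"
```

```text
the job is handed in; nothing more can be done
None
```

The locking pin is fully home and upright in the runner's notch and released, but my first grasp missed: the fingers closed on top of the pin's head and tipped it in its stand until it righted itself, because the real fingertips sit about 40 mm behind the reported TCP. I stayed clear of the jar, mug and mill but did not measure them again at the end; the job was handed in at about 21 s, with no force reading on the slicer above about 4 N.

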